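# Sweep the loose nuts into the parts pan

## Task

Clear the loose hardware: with the fingertips, sweep the three large steel hexagon nuts across the bench and in through the open side of the low steel parts pan, until each lies flat on the pan's floor, wholly inside past the sloping lip. Only push them along the surface; do not pick up or lift any. Leave everything else where it stands, including the wheel that stands among the nuts.

Things in the scene. Friction and masses are not known exactly. Their poses are not given: they have to be found in the camera images.
- nut0_mid (a point): Large steel hexagon nut (one of three alike) lying flat and loose on the bench: 36 mm across flats, 42 mm across corners, 20 mm high, 24 mm bore, about 0.1 kg. This point is its centre, 10 mm above its underside; z is its upright axis.
- nut1_mid (a point): Large steel hexagon nut (one of three alike) lying flat and loose on the bench: 36 mm across flats, 42 mm across corners, 20 mm high, 24 mm bore, about 0.1 kg. This point is its centre, 10 mm above its underside; z is its upright axis.
- nut2_mid (a point): Large steel hexagon nut (one of three alike) lying flat and loose on the bench: 36 mm across flats, 42 mm across corners, 20 mm high, 24 mm bore, about 0.1 kg. This point is its centre, 10 mm above its underside; z is its upright axis.
- parts_pan: Low steel pan fixed to the bench, walls on three sides, 33 mm high, 3 thick. Origin: underside of the floor, centre. Its own -x side is the open mouth, facing the robot's right (about world -y). In its frame (mm): flat floor, top at z 2, x -75 to 75, y -100 to 100; sloping lip from the bench at x -100 up to the floor at x -75; side walls from x -82; screw tabs out to y +-121 at x 20.
- pan_mouth (a point): Middle of the pan's open mouth: the front edge of its sloping lip, on the bench, 100 mm from the pan's origin along the pan's own -x. Axes as the pan's: x points into the pan.
- box_corner (a point): Keep clear, cannot move: the near-left top corner of a wooden box (105 mm in y, 135 in x) that stands at the back right of the nuts, up to 196 mm high with the boards lying on it. Leaning at its right side is a tall green tray on edge, 339 mm high, covering world x 0.48 to 0.76, y -0.36 to -0.22: pass over or in front of it. (Axes as the world.)
- wheel: Bystander: orange urethane roller wheel lying flat, diameter 52, height 33; loose. Origin at the centre of its underside. It stands among the nuts, in a row with them.
- tin: Bystander: flat round wax tin, diameter 70, height 24; loose. Origin at the centre of its underside.
- pencil_1: Bystander: pencil lying on the bench, 8 x 140 x 7, its own y axis along its length; loose. Origin at the centre of its underside.

How it is judged:
At the end, for the whole second after the job is handed in: All three nuts lie flat (within 0.12 rad) on the floor of the pan, between its walls, with their centres at least 19 mm behind the inner edge of the sloping lip and not resting on anything but the floor (centre less than 15 mm above the bench) (x of nut0_mid in the frame of parts_pan between -0.056 and 0.075 m and y of nut0_mid in the frame of parts_pan between -0.1 and 0.1 m and z of each of nut0_mid, nut1_mid, nut2_mid in the frame of parts_pan below 0.015 m and angle between each of nut0_mid, nut1_mid, nut2_mid's own z axis and vertical below 0.12 rad and x of nut1_mid in the frame of parts_pan between -0.056 and 0.075 m and y of nut1_mid in the frame of parts_pan between -0.1 and 0.1 m and x of nut2_mid in the frame of parts_pan between -0.056 and 0.075 m and y of nut2_mid in the frame of parts_pan between -0.1 and 0.1 m); the robot touches nothing.
It fails at once if a nut is lifted (its centre more than 20 mm above the bench; it starts at 10) (height (world z) of any of nut0_mid, nut1_mid, nut2_mid above 0.02 m).
It fails at once if the wheel, tin or pencil is moved by more than 15 mm (distance of any of wheel, tin, pencil_1 from where it was at the start of the episode above 0.015 m).
It also fails if it takes over 67 s, if anything falls off the work surface, if the arm or the gripper's body presses on something with over 40 N, if the wrist force passes 120 N, or if a joint passes its speed limit or range.

## Robot

A 6-joint arm with a two-finger parallel gripper is mounted at the origin on the work surface; the furniture and walls round the work are solid. World frame = base frame: x ahead of the robot, y to its left, z up, the work surface at z = 0. Lengths are in m, angles in rad, forces in N, time in s.
With the tool pointing down it reaches from about 0.35 to 0.775 m from the base axis. Payload 5.5 kg.
Tool frame: the origin (TCP) lies midway between the tips of the shut fingers; the grasp point (between the pads) lies 19 mm behind it; z points along the fingers, y is the line along which they close (so a half turn about z gives the same grasp; the last joint's range is limited). The gripper opens to 85 mm and grips with 20 to 120 N. Pads are 22 mm wide; open, the fingers measure 114 mm over their backs; the gripper's body (76 mm by 85 mm) begins 54 mm behind the grasp point. The pads swing forward as they close: fully open they stand 13 mm farther back than shut.
Start: joints at [0.983, 0.313, 0.046, 1.304, 0, 1.431], TCP at [0.249, 0.518, 0.231] pointing down, gripper open.
Joint ranges: [-2.76, 2.76], [-0.86, 1.69], [-1.03, 1.26], [-2.2, 2.34], [-1.47, 1.5], [-3.14, 3.14]. Speed limits (rad/s): [2.57, 2.57, 3.14, 3.14, 3.14, 3.14].

## Interface

Orientations are given as a unit quaternion [w, x, y, z].
In Python, from workcell import telemetry, imaging, env gives the robot as it stands. The module is installed in compiled form; this text tells all that it offers.
- The arm moves only by the tool step_arm, never from a script. Its argument "moves" is a list of rows, each a list of 3 entries, a list of its own where there are three numbers: the shift along the tool's x, y, z in mm, then the turn, a rotation vector about the tool's x, y, z in rad, then the finger opening in mm, from 0 to 85.4. A call has 1 to 8 rows; each row is the pose to reach, as a shift and turn from the pose commanded when the call began, along the tool's axes at that moment; what a row does not reach only later rows make up. A row lasts 1/12 s, in which the tool goes at most 41.7 mm and 7.16 degrees, less where a joint would pass 70% of its speed; a pose out of reach is approached as far as the arm can. A call with a gripper value outside its range is refused whole. The fingers move at their own pace and stop on an object; "grip_force" is the grip in N (left out, the last holds). Time passes only in rows, so rows that repeat a pose let the fingers close. It gives the time, the measured TCP pose, the force, the opening and the grip force at its end, in the units of the state.
- telemetry.get_state(): the state, without advancing time (a new reading comes with each control period).
- imaging.read_camera(name): name is "side" or "top" or "wrist"; returns the picture (420x560x3 uint8, red, green, blue); there is no depth.
- imaging.camera_params(name): a dict with "camera_matrix" (3x3 intrinsics, pixels), "pose" (4x4, takes a point from camera to world coordinates). Camera axes: x right, y up, looking along -z (the intrinsics and any distortion apply to the point x, -y, -z); pixel columns grow to the right and rows downward; lengths in m; the calibration is good to about 2 mm. A picture is of the moment at which its call begins: read the wrist's pose just before it. camera_params takes no time and is no camera call; for the wrist camera it gives the pose at the moment of the call.
- env.hand_in(): hands the job in; it is judged then, once.
The state is a dict: "clock": time; "joint_pos": joint angles; "qvel": joint speeds; "tau": joint torques, N m; "tcp_pos": TCP position; "orientation": TCP orientation; "wrist_force": force on the tool from outside, world axes, zero at the start; "ft_torque": the same for the moment, N m; "finger_gap": finger opening in m; "grip_force": force on a finger pad.
Only numpy, scipy, OpenCV 4.12 (cv2) and the standard library are available. Lean on these libraries where they do the work, as an engineer would, in place of code of your own. Each camera call takes 0.05 s, during which the arm holds its last target. There are 200 camera calls.

## Working session

There is one attempt and no reset: what is moved stays moved. The work goes in short steps, Python scripts to look and compute and a tool call to move; the robot and the scene stay as the last step left them, time stands still between calls to the robot, and variables do not carry over. Pictures are saved under pics/ and viewed, at most 12 in all, crops included, and the job is handed in when it is done.

Besides the shell and the picture viewer there is one more tool, called after "Emit:" as name(argument=value, ...) on one line, values as JSON. step_arm: Moves the arm, as the interface text tells. Its arguments: {"type":"object","properties":{"moves":{"type":"array"},"grip_force":{"type":"number"}},"required":["moves"]}

```bash
mkdir -p pics; cat > h.py <<'E'
import numpy as np, cv2
from workcell import telemetry, imaging, env
def shot(n,f):
    p=imaging.camera_params(n); im=imaging.read_camera(n)
    cv2.imwrite(f'pics/{f}.png',im[:,:,::-1]); return im,p
def w(p,u,v,z):
    K=np.array(p['camera_matrix']);T=np.array(p['pose'])
    d=np.linalg.inv(K)@[u,v,1]; d=T[:3,:3]@(d*[1,-1,-1]); o=T[:3,3]
    return (o+d*(z-o[2])/d[2]).round(4)
def px(p,X):
    K=np.array(p['camera_matrix']);T=np.array(p['pose'])
    c=T[:3,:3].T@(np.array(X)-T[:3,3]); q=K@(c*[1,-1,-1]); return (q[:2]/q[2]).round(1)
E
python3 - <<'E'
from h import *
print(imaging.camera_params('top'))
for n in('top','side'): shot(n,n+'0')
print(telemetry.get_state())
E
```

```text
{'camera_matrix': array([[541.54201115,   0.        , 282.87069705],
       [  0.        , 541.54201115, 223.24453775],
       [  0.        ,   0.        ,   1.        ]]), 'pose': array([[-0.44357963,  0.87337516, -0.20112917,  0.27047094],
       [-0.89623311, -0.43180784,  0.10152929,  0.16345831],
       [ 0.00182401,  0.22529494,  0.9742889 ,  1.51475277],
       [ 0.        ,  0.        ,  0.        ,  1.        ]])}
{'clock': 0.1, 'joint_pos': array([9.83364681e-01, 3.13965439e-01, 4.51114998e-02, 1.30358678e+00,
       3.64036587e-06, 1.43117570e+00]), 'qvel': array([ 5.68426852e-04, -1.66794063e-03,  9.33926888e-04,  4.37374721e-05,
        7.67422134e-04,  9.37084680e-04]), 'tau': array([ 3.04292269e-03, -4.81726527e+01,  2.99243367e+01,  1.27274415e-02,
       -5.11418091e-05,  5.15330669e-06]), 'tcp_pos': array([0.24874337, 0.51792469, 0.23048293]), 'orientation': array([-2.94051156e-04,  2.22039251e-01,  9.75037381e-01, -7.67817162e-04]), 'wrist_force': array([ 0.14964551,  0.02012583, -0.2388839 ]), 'ft_torque': array([ 0.01645753, -0.00564564, -0.00436784]), 'grip_force': 0.0, 'finger_gap': 0.0854317512569845}
```

View pics/top0.png

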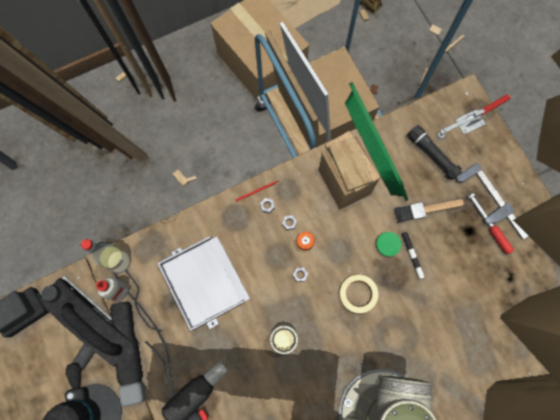

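View pics/side0.png

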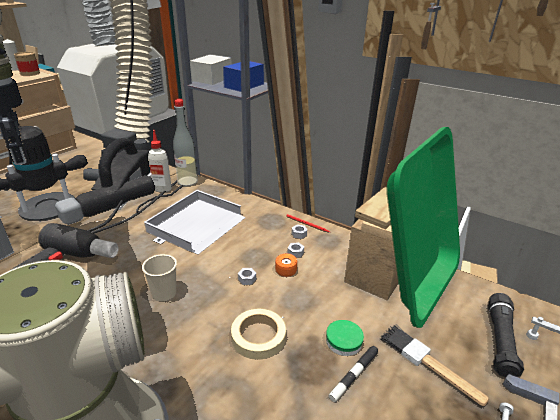

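The top picture shows nuts near (267,205), (290,222) and (301,274), the wheel near (306,240), the pan near (204,281) and the red pencil from (236,200) to (277,182). Next I'll enlarge that area.

```bash
python3 - <<'E'
from h import *
im=cv2.imread('pics/top0.png')[170:340,150:400]
cv2.imwrite('pics/c0.png',cv2.resize(im,None,fx=3.2,fy=3.2,interpolation=cv2.INTER_CUBIC))
E
```

```text
(no output)
```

View pics/c0.png

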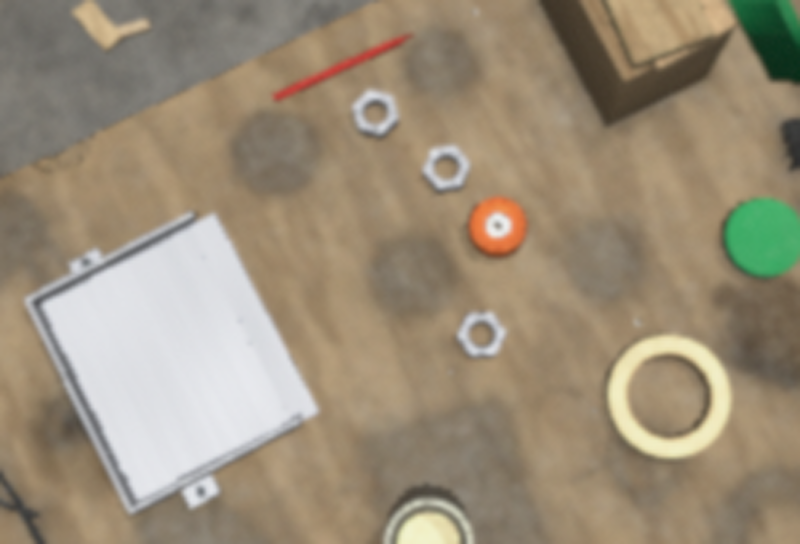

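```bash
python3 - <<'E'
from h import *
p=imaging.camera_params('top')
for n,u,v,z in [('A',376,113,.015),('B',446,167,.015),('C',481,334,.015),('wheel',498,226,.033),('m1',213,213,0),('m2',318,411,0),('b1',27,300,.033),('b2',132,512,.033),('p1',277,97,.007),('p2',410,37,.007),('box',608,124,0),('tin',763,237,.024),('cup',428,530,.08),('ring',670,397,.015)]:
    print(n,w(p,u/3.2+150,v/3.2+170,z))
E
```

```text
A [0.6468 0.0233 0.015 ]
B [ 0.5746 -0.0108  0.015 ]
C [0.4277 0.0284 0.015 ]
wheel [ 0.5037 -0.0258  0.033 ]
m1 [0.6321 0.1926 0.    ]
m2 [0.4321 0.1843 0.    ]
b1 [0.6257 0.3677 0.033 ]
b2 [0.4217 0.3601 0.033 ]
p1 [0.7018 0.096  0.007 ]
p2 [ 0.6994 -0.0365  0.007 ]
box [ 0.5485 -0.1614  0.    ]
tin [ 0.3935 -0.2305  0.024 ]
cup [0.2974 0.1447 0.08  ]
ring [ 0.3067 -0.0931  0.015 ]
```

```bash
cat >> h.py <<'E'
from scipy.spatial.transform import Rotation as R
def rot(yaw): # tool y axis at yaw (deg) from world x, z down
    y=np.array([np.cos(np.radians(yaw)),np.sin(np.radians(yaw)),0]); z=np.array([0,0,-1.])
    return R.from_matrix(np.c_[np.cross(y,z),y,z])
def go(*tg):
    s=telemetry.get_state(); q=s['orientation']; r=R.from_quat([q[1],q[2],q[3],q[0]])
    print('t',s['clock'],'at',s['tcp_pos'].round(4))
    for x,y,z,yaw in tg:
        print((r.inv().apply(np.array([x,y,z])-s['tcp_pos'])*1000).round(1),(r.inv()*rot(yaw)).as_rotvec().round(3))
E
cat > plan.py <<'E'
import numpy as np
for n,a,b in [('A',(.6468,.0233),(.56,.30)),('B',(.5746,-.0108),(.50,.31)),('C',(.4277,.0284),(.485,.25))]:
    a=np.array(a);b=np.array(b);d=b-a;L=np.hypot(*d);d/=L
    print(n,'start',(a-d*.046).round(4),'end',(b-d*.031).round(4),'yaw',np.degrees(np.arctan2(-d[0],d[1])).round(1),L)
E
python3 plan.py; python3 -c "
from h import *
go((.657,-.02,.2,17.4))"
```

```text
A start [ 0.6606 -0.0206] end [0.5693 0.2704] yaw 17.4 0.28999505168192097
B start [ 0.585  -0.0556] end [0.507  0.2798] yaw 13.1 0.3293596818069874
C start [ 0.4162 -0.0161] end [0.4772 0.22  ] yaw -14.5 0.22888829153104356
t 0.1 at [0.2487 0.5179 0.2305]
[-600.9 -308.1   30.8] [-0.002  0.     0.819]
```

Emit:
step_arm(moves=[[[-300,-154,0],[0,0,0.41],14],[[-300,-154,0],[0,0,0.41],14],[[-300,-154,0],[0,0,0.41],14],[[-300,-154,0],[0,0,0.41],14],[[-300,-154,0],[0,0,0.41],14],[[-300,-154,0],[0,0,0.41],14],[[-300,-154,0],[0,0,0.41],14],[[-300,-154,0],[0,0,0.41],14]])

```text
clock: 0.77
tcp_pos: [0.4509, 0.2508, 0.2311]
orientation: [-0.0, 0.416, 0.909, -0.0]
wrist_force: [1.0, 1.0, -0.2]
finger_gap: 0.0137
grip_force: 0.0
```

```bash
python3 -c "
from h import *
go((.657,-.02,.15,17.4))
print(telemetry.get_state()['finger_gap'])"
```

```text
t 0.7667 at [0.4509 0.2508 0.2311]
[-339.7  -21.3   81. ] [-0.    -0.     0.409]
0.013723066732841889
```

Emit:
step_arm(moves=[[[-340,-21,80],[0,0,0.409],14],[[-340,-21,80],[0,0,0.409],14],[[-340,-21,80],[0,0,0.409],14],[[-340,-21,80],[0,0,0.409],14],[[-340,-21,80],[0,0,0.409],14],[[-340,-21,80],[0,0,0.409],14],[[-340,-21,80],[0,0,0.409],14],[[-340,-21,80],[0,0,0.409],14]])

```text
clock: 1.43
tcp_pos: [0.6477, -0.0072, 0.154]
orientation: [-0.0, 0.592, 0.806, -0.0]
wrist_force: [0.4, 1.0, -0.1]
finger_gap: 0.014
grip_force: 0.0
```

```bash
python3 -c "
from h import *
go((.657,-.02,.05,17.4))
shot('wrist','w1')
p=imaging.camera_params('wrist')
for X in [(.6468,.0233,.02),(.5746,-.0108,.02),(.504,-.026,.033)]: print(px(p,X))"
```

```text
t 1.4333 at [ 0.6477 -0.0072  0.154 ]
[-15.1   5.1 104. ] [-0.001 -0.001  0.   ]
[287.7 158.6]
[195.8 171.8]
[103.2 167.2]
```

View pics/w1.png

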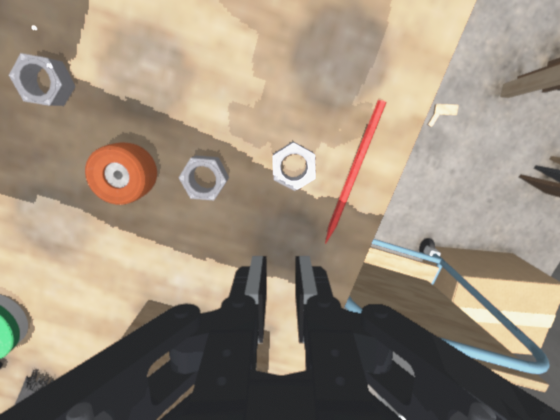

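The wrist picture shows nut A at (294,166), B at (203,179), C at (40,80), the wheel top at (118,175), and the pencil from (381,101) to (328,240). The fingertips are at (258,258) and (302,258).

```bash
python3 -c "
from h import *
p=imaging.camera_params('wrist')
for n,u,v,z in [('A',294,166,.02),('B',203,179,.02),('C',38,79,.02),('wh',117,174,.033),('p',381,101,.007),('p',328,240,.007)]: print(n,w(p,u,v,z))
go((.657,-.023,.05,17.4),(.657,-.023,.006,17.4))"
```

```text
A [0.6539 0.0188 0.02  ]
B [ 0.5819 -0.0151  0.02  ]
C [0.439  0.0251 0.02  ]
wh [ 0.5156 -0.0283  0.033 ]
p [0.7085 0.0911 0.007 ]
p [ 0.7083 -0.0417  0.007 ]
t 1.4833 at [ 0.6515 -0.0137  0.1509]
[-10.2   2.6 100.9] [-0.001  0.003 -0.006]
[-10.    2.7 144.9] [-0.001  0.003 -0.006]
```

Emit:
step_arm(moves=[[[-11,5.5,35],[0,0,0],14],[[-11,5.5,70],[0,0,0],14],[[-11,5.5,105],[0,0,0],14],[[-11,5.5,120],[0,0,0],14],[[-11,5.5,130],[0,0,0],14],[[-11,5.5,137],[0,0,0],14],[[-11,5.5,143],[0,0,0],14],[[-11,5.5,143],[0,0,0],14]])

```text
clock: 2.15
tcp_pos: [0.6558, -0.014, 0.0119]
orientation: [0.0, 0.592, 0.806, 0.0]
wrist_force: [1.4, -0.3, -0.3]
finger_gap: 0.0136
grip_force: 0.0
```

```bash
python3 -c "
from h import *
im,p=shot('wrist','w2')
shot('top','t2')
go((.5693,.2704,.007,17.4))"
```

```text
t 2.25 at [ 0.6566 -0.0142  0.0133]
[297.7   1.9   6.1] [0.002 0.001 0.   ]
```

View pics/w2.png

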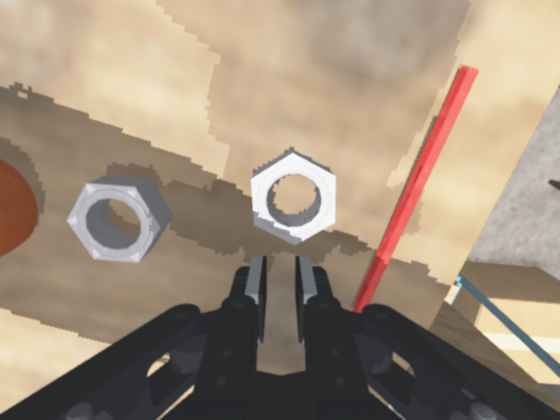

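Nut A's near corner is at (297,243), just ahead of the fingertips at (258,258) and (302,258). The pencil is clear on the right at x≥355. I'll begin the push slowly.

Emit:
step_arm(moves=[[[2,4,3],[0,0,0],14],[[8,4,4],[0,0,0],14],[[16,4,4],[0,0,0],14],[[26,4,4],[0,0,0],14],[[38,4,4],[0,0,0],14],[[50,4,4],[0,0,0],14],[[62,4,4],[0,0,0],14],[[74,4,4],[0,0,0],14]])

```text
clock: 2.92
tcp_pos: [0.6369, 0.0591, 0.0083]
orientation: [0.0, 0.592, 0.806, 0.0]
wrist_force: [1.2, -1.6, 0.9]
finger_gap: 0.0138
grip_force: 0.7
```

```bash
python3 -c "
from h import *
shot('wrist','w3')
shot('top','t3')
go((.5693,.2704,.007,17.4))"
```

```text
t 3.0167 at [0.636  0.0603 0.008 ]
[ 2.204e+02 -1.000e-01  1.300e+00] [-0.001 -0.001  0.003]
```

View pics/w3.png

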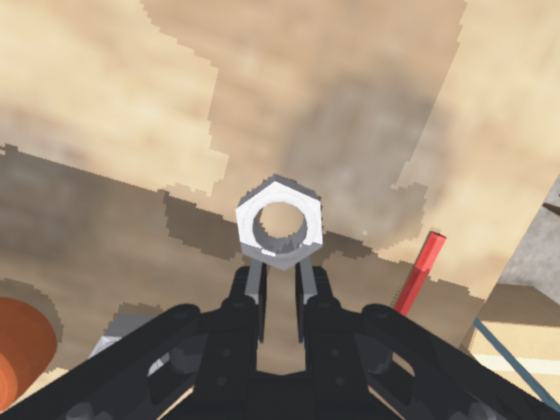

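The nut now sits nested between the tips at (279,222), and the pencil is undisturbed. I'll keep pushing.

Emit:
step_arm(moves=[[[12,0,0],[0,0,0],14],[[26,0,0],[0,0,0],14],[[41,0,0],[0,0,0],14],[[56,0,0],[0,0,0],14],[[71,0,0],[0,0,0],14],[[86,0,0],[0,0,0],14],[[101,0,0],[0,0,0],14],[[116,0,0],[0,0,0],14]])

```text
clock: 3.68
tcp_pos: [0.6019, 0.17, 0.0081]
orientation: [-0.0, 0.592, 0.806, -0.0]
wrist_force: [0.5, -1.0, -0.4]
finger_gap: 0.014
grip_force: 0.4
```

Emit:
step_arm(moves=[[[15,0,0],[0,0,0],14],[[30,0,0],[0,0,0],14],[[45,0,0],[0,0,0],14],[[60,0,0],[0,0,0],14],[[74,0,0],[0,0,0],14],[[86,0,0],[0,0,0],14],[[96,0,0],[0,0,0],14],[[104,0,0],[0,0,0],14]])

```text
clock: 4.35
tcp_pos: [0.5711, 0.2687, 0.0082]
orientation: [0.0, 0.592, 0.806, 0.0]
wrist_force: [0.7, -1.6, 1.7]
finger_gap: 0.014
grip_force: 0.7
```

```bash
python3 -c "
from h import *
shot('wrist','w4')
shot('top','t4')
print(telemetry.get_state()['wrist_force'])
go((.58,.235,.007,17.4),(.5865,-.056,.16,13.1))"
```

```text
[-0.25285757 -1.38238047 -0.22321037]
t 4.45 at [0.5709 0.2689 0.008 ]
[-35.1  -1.5   1. ] [-0.    -0.001  0.002]
[-314.5  -82.9 -152.2] [-0.    -0.001  0.077]
```

View pics/w4.png

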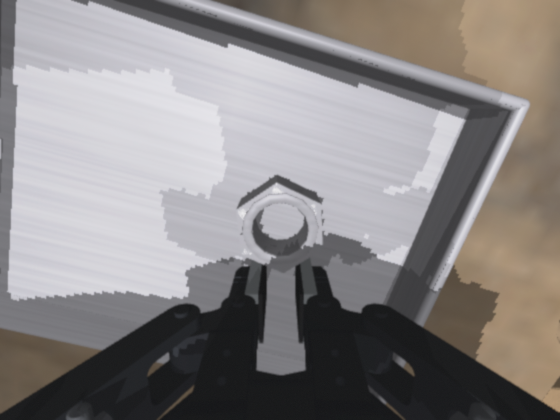

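Nut A, at (282,229), lies on the pan floor. I'll back off, lift, and go to nut B.

Emit:
step_arm(moves=[[[-20,0,0],[0,0,0],14],[[-25,0,-40],[0,0,0],14],[[-40,-10,-80],[0,0,0],14],[[-80,-20,-90],[0,0,0.02],14],[[-120,-30,-90],[0,0,0.04],14],[[-160,-40,-90],[0,0,0.06],14],[[-200,-50,-90],[0,0,0.077],14],[[-240,-60,-90],[0,0,0.077],14]])

```text
clock: 5.12
tcp_pos: [0.5859, 0.0186, 0.0984]
orientation: [0.0, 0.623, 0.782, 0.0]
wrist_force: [0.3, 0.1, -0.9]
finger_gap: 0.0144
grip_force: 0.0
```

Emit:
step_arm(moves=[[[-35,-12,0],[0,0,0],18],[[-73,-18,0],[0,0,0],18],[[-73,-18,0],[0,0,0],18],[[-73,-18,0],[0,0,0],18]])

```text
clock: 5.45
tcp_pos: [0.5849, -0.0571, 0.098]
orientation: [-0.0, 0.624, 0.781, 0.0]
wrist_force: [0.3, 0.1, 0.4]
finger_gap: 0.0178
grip_force: 0.0
```

```bash
python3 -c "
from h import *
im,p=shot('wrist','w5')
p=imaging.camera_params('wrist')
for X in [(.5763,-.01,.02),(.51,-.024,.033)]: print(px(p,X))
go((.5865,-.056,.008,13.1),(.507,.28,.008,13.1))"
```

```text
[282.8 156.6]
[178.  157.6]
t 5.5 at [ 0.5847 -0.0554  0.0979]
[-1.1  1.7 89.9] [-0.    -0.001 -0.004]
[344.2  -1.1  90.2] [-0.    -0.001 -0.004]
```

View pics/w5.png

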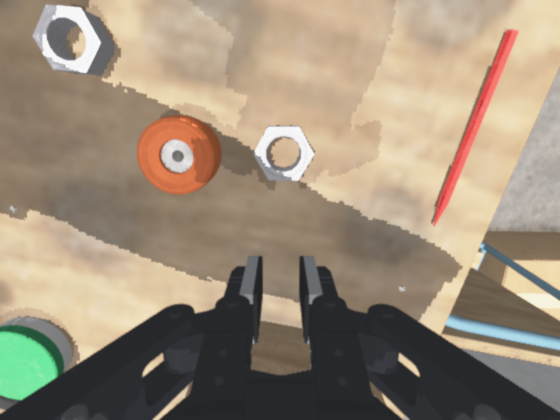

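Nut B at (285,153) and the wheel at (178,156) match the prediction, so the fingers are lined up. Descending and pushing.

Emit:
step_arm(moves=[[[-2,3,35],[0,0,0],18],[[-2,3,65],[0,0,0],18],[[-2,3,82],[0,0,0],18],[[-2,3,90],[0,0,0],18],[[-2,3,90],[0,0,0],18],[[6,3,90],[0,0,0],18],[[14,3,90],[0,0,0],18],[[24,3,90],[0,0,0],18]])

```text
clock: 6.17
tcp_pos: [0.5836, -0.0296, 0.0098]
orientation: [0.001, 0.622, 0.783, 0.001]
wrist_force: [-0.2, -0.8, -0.1]
finger_gap: 0.0183
grip_force: 0.2
```

Emit:
step_arm(moves=[[[11,0,0],[0,0,0],18],[[22,0,0],[0,0,0],18],[[34,0,0],[0,0,0],18],[[47,0,0],[0,0,0],18],[[60,0,0],[0,0,0],18],[[74,0,0],[0,0,0],18],[[88,0,0],[0,0,0],18],[[103,0,0],[0,0,0],18]])

```text
clock: 6.83
tcp_pos: [0.5589, 0.0715, 0.0081]
orientation: [-0.0, 0.622, 0.783, -0.0]
wrist_force: [0.8, -0.4, 0.2]
finger_gap: 0.0179
grip_force: 0.6
```

```bash
python3 -c "
from h import *
shot('wrist','w6')
go((.507,.28,.008,13.1))"
```

```text
t 6.8833 at [0.5577 0.074  0.0079]
[212.1  -2.5   0.4] [-0.001 -0.002  0.001]
```

View pics/w6.png

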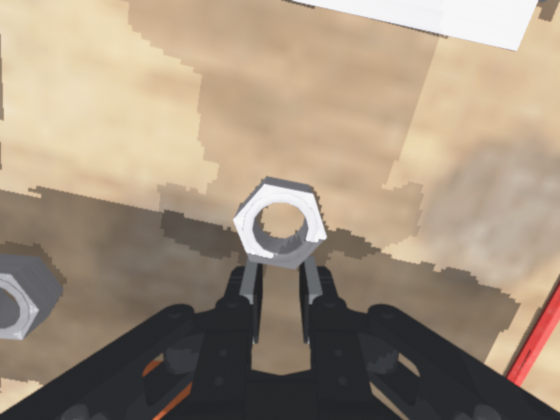

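Nut B is held between the tips at (280,225). I'll push it 210 mm further, drifting about 3 mm left.

Emit:
step_arm(moves=[[[13,0,0],[0,0,0],18],[[28,0,0],[0,0,0],18],[[43,0,0],[0,0,0],18],[[58,-1,0],[0,0,0],18],[[73,-1,0],[0,0,0],18],[[88,-2,0],[0,0,0],18],[[103,-2,0],[0,0,0],18],[[118,-3,0],[0,0,0],18]])

```text
clock: 7.55
tcp_pos: [0.5294, 0.1854, 0.0079]
orientation: [0.0, 0.623, 0.783, -0.0]
wrist_force: [1.3, -0.1, 0.1]
finger_gap: 0.0181
grip_force: 0.6
```

Emit:
step_arm(moves=[[[14,0,0],[0,0,0],18],[[28,0,0],[0,0,0],18],[[42,0,0],[0,0,0],18],[[55,0,0],[0,0,0],18],[[67,0,0],[0,0,0],18],[[78,0,0],[0,0,0],18],[[87,0,0],[0,0,0],18],[[93,0,0],[0,0,0],18]])

```text
clock: 8.22
tcp_pos: [0.5085, 0.2762, 0.008]
orientation: [-0.0, 0.622, 0.783, 0.0]
wrist_force: [-0.0, -1.0, 0.1]
finger_gap: 0.0181
grip_force: 0.3
```

```bash
python3 -c "
from h import *
go((.418,-.016,.1,-14.5),(.418,-.016,.1,-14.5))"
```

```text
t 8.2167 at [0.5085 0.2762 0.008 ]
[-264.2 -154.1  -92. ] [-0.    -0.     0.481]
[-264.2 -154.1  -92. ] [-0.    -0.     0.481]
```

Emit:
step_arm(moves=[[[-20,0,0],[0,0,0],18],[[-25,0,-40],[0,0,0],18],[[-40,-10,-80],[0,0,0],18],[[-75,-32,-92],[0,0,0.12],18],[[-110,-54,-92],[0,0,0.24],18],[[-145,-76,-92],[0,0,0.36],18],[[-180,-98,-92],[0,0,0.481],18],[[-215,-120,-92],[0,0,0.481],18]])

```text
clock: 8.88
tcp_pos: [0.4401, 0.0385, 0.1005]
orientation: [0.0, 0.792, 0.61, 0.0]
wrist_force: [1.5, -0.5, 0.5]
finger_gap: 0.0178
grip_force: 0.0
```

```bash
python3 -c "
from h import *
go((.419,-.016,.1,-14.5))"
```

```text
t 8.8833 at [0.4401 0.0385 0.1005]
[-58.1  -6.5   0.4] [ 0.001 -0.    -0.006]
```

Emit:
step_arm(moves=[[[-30,-4,0],[0,0,0],18],[[-58,-7,0],[0,0,0],18],[[-58,-7,0],[0,0,0],18],[[-58,-7,0],[0,0,0],18]])

```text
clock: 9.22
tcp_pos: [0.4193, -0.0157, 0.1003]
orientation: [0.0, 0.792, 0.61, 0.0]
wrist_force: [0.6, 0.6, 0.4]
finger_gap: 0.0179
grip_force: 0.0
```

```bash
python3 -c "
from h import *
shot('wrist','w7')
p=imaging.camera_params('wrist')
print(px(p,(.431,.030,.02)))
go((.419,-.016,.008,-14.5),(.477,.22,.008,-14.5))"
```

```text
[279.1 156.2]
t 9.2667 at [ 0.4197 -0.0149  0.1003]
[-1.3 -0.4 92.3] [ 0.001 -0.001 -0.003]
[241.7  -4.1  92.5] [ 0.001 -0.001 -0.003]
```

View pics/w7.png

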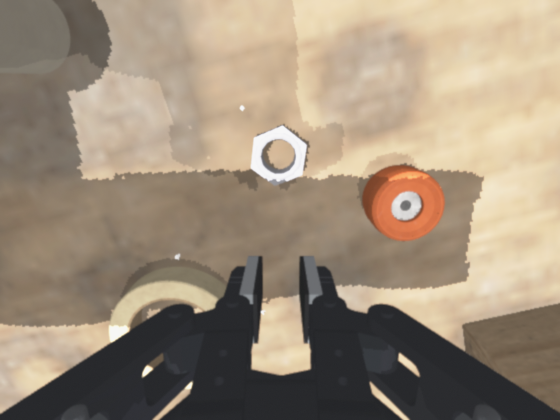

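Nut C at (279,155) is centred on the fingers, and the wheel at (405,205) is clear. Pushing.

Emit:
step_arm(moves=[[[0,0,35],[0,0,0],18],[[0,0,65],[0,0,0],18],[[0,0,83],[0,0,0],18],[[0,0,92],[0,0,0],18],[[0,0,92],[0,0,0],18],[[7,0,92],[0,0,0],18],[[15,0,92],[0,0,0],18],[[25,0,92],[0,0,0],18]])

```text
clock: 9.93
tcp_pos: [0.4273, 0.0103, 0.0093]
orientation: [0.001, 0.791, 0.612, 0.001]
wrist_force: [0.2, -1.1, -0.5]
finger_gap: 0.0181
grip_force: 0.2
```

Emit:
step_arm(moves=[[[11,0,0],[0,0,0],18],[[22,0,0],[0,0,0],18],[[34,0,0],[0,0,0],18],[[47,0,0],[0,0,0],18],[[60,0,0],[0,0,0],18],[[74,0,0],[0,0,0],18],[[88,0,0],[0,0,0],18],[[103,0,0],[0,0,0],18]])

```text
clock: 10.6
tcp_pos: [0.4527, 0.111, 0.0093]
orientation: [0.001, 0.791, 0.612, 0.001]
wrist_force: [-0.6, 0.2, -0.6]
finger_gap: 0.0177
grip_force: 0.2
```

```bash
python3 -c "
from h import *
shot('wrist','w8')
go((.479,.225,.008,-14.5))"
```

```text
t 10.65 at [0.4537 0.113  0.0095]
[114.7  -3.4   1.8] [ 0.003 -0.003  0.001]
```

View pics/w8.png

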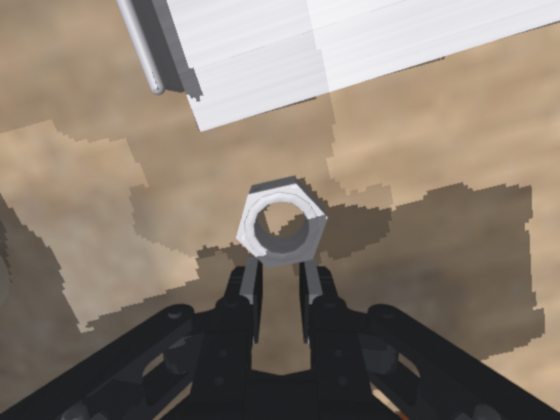

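Nut C is nested at (282,224). The left wall of the pan ends at (158,92) and is clear of the path.

Emit:
step_arm(moves=[[[13,0,1],[0,0,0],18],[[27,0,1],[0,0,0],18],[[41,0,1],[0,0,0],18],[[55,0,1],[0,0,0],18],[[69,0,1],[0,0,0],18],[[82,0,1],[0,0,0],18],[[95,0,1],[0,0,0],18],[[105,0,1],[0,0,0],18]])

```text
clock: 11.32
tcp_pos: [0.4786, 0.2126, 0.0077]
orientation: [0.0, 0.791, 0.612, 0.001]
wrist_force: [0.1, -0.3, 2.0]
finger_gap: 0.0178
grip_force: 0.4
```

Emit:
step_arm(moves=[[[8,0,0],[0,0,0],18],[[14,0,0],[0,0,0],18],[[18,0,0],[0,0,0],18],[[18,0,0],[0,0,0],18],[[-10,0,0],[0,0,0],18],[[-30,0,-30],[0,0,0],18],[[-65,0,-50],[0,0,0],18],[[-100,0,-70],[0,0,0],18]])

```text
clock: 11.98
tcp_pos: [0.4523, 0.1133, 0.0777]
orientation: [-0.0, 0.791, 0.612, -0.0]
wrist_force: [1.1, -0.4, -0.4]
finger_gap: 0.0178
grip_force: 0.0
```

Emit:
step_arm(moves=[[[-35,0,-20],[0,0,0],18],[[-70,0,-40],[0,0,0],18],[[-70,0,-40],[0,0,0],18],[[-70,0,-40],[0,0,0],18],[[-70,0,-40],[0,0,0],18]])

```text
clock: 12.4
tcp_pos: [0.4352, 0.0462, 0.117]
orientation: [-0.0, 0.791, 0.611, 0.0]
wrist_force: [0.8, 0.1, -0.2]
finger_gap: 0.0182
grip_force: 0.0
```

```bash
python3 -c "
from h import *
im,p=shot('top','t9')
cv2.imwrite('pics/c9.png',cv2.resize(im[170:340,150:400,::-1],None,fx=3.2,fy=3.2,interpolation=cv2.INTER_CUBIC))
go()"
```

```text
t 12.45 at [0.4349 0.0468 0.1165]
```

View pics/c9.png

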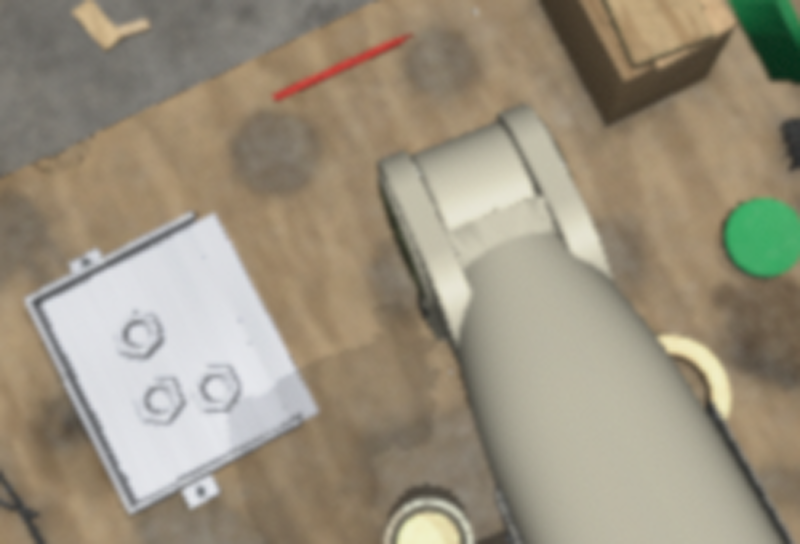

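All three nuts are flat in the pan at (140,335), (163,400) and (219,388). The pencil and tin have not moved. I'll check how deep they sit, then hand in.

```bash
python3 -c "
from h import *
p=imaging.camera_params('top'); ok=[]
for u,v in [(140,335),(163,400),(219,388)]:
    X=w(p,u/3.2+150,v/3.2+170,.017); e=X[:2]-[.532,.188]; a=e@[-.043,.999]-.1; b=e@[-.999,-.043]; print(X,a,b); ok.append(a>-.05 and abs(b)<.09)
if all(ok): print(env.hand_in())"
```

```text
[0.5579 0.2943 0.017 ] 0.005080000000000001 -0.030444999999999924
[0.4979 0.2996 0.017 ] 0.012954699999999972 0.029267100000000018
[0.4859 0.2521 0.017 ] -0.03398180000000002 0.04329760000000003
the job is handed in; nothing more can be done
None
```

All three nuts were swept flat onto the pan floor, 22 mm or more past the minimum depth by my camera measurement; the pencil and tin look unmoved, the wheel was hidden by the arm in the last picture, and the job was handed in at about 12.5 s with no verdict shown.

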